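# Unstack the loaf tins onto their boards

## Robot

A 7-joint arm with a two-finger parallel gripper is mounted at the origin on the work surface. World frame = base frame: x ahead of the robot, y to its left, z up, the work surface at z = 0. Lengths are in mm, angles in degrees, forces in N, time in s.
With the tool pointing down it reaches from about 400 to 850 mm from the base axis. Payload 4.4 kg.
Tool frame: the origin (TCP) lies midway between the tips of the shut fingers; the grasp point (between the pads) lies 19 mm behind it; z points along the fingers, y is the line along which they close (so a half turn about z gives the same grasp; the last joint's range is limited). The gripper opens to 94 mm and grips with 3 to 60 N. Pads are 16 mm wide; open, the fingers measure 119 mm over their backs; the gripper's body (75 mm by 177 mm) begins 78 mm behind the grasp point.
Start: joints at [-74.874, 36.005, 2.206, 86.941, -1.547, 57.084, -1.146], TCP at [210.481, 614.993, 205.478] pointing down, gripper open.
Joint ranges: [-175.42, 175.42], [-21.48, 121.26], [-71.46, 75.88], [10.55, 141.38], [-63.04, 243.04], [13.31, 113.54], [-168.57, 168.57]. Speed limits (degrees/s): [147.25, 147.25, 180, 180, 180, 180, 180].

## Interface

Orientations are given as [roll, pitch, yaw] about the fixed x, y, z axes, in that order (R = Rz(yaw) Ry(pitch) Rx(roll)).
In Python, from cell import r, imaging gives the robot as it stands. The module is installed in compiled form; this text tells all that it offers.
- The arm moves only by the shell command python3 -m jog 'ROWS' [FORCE]. ROWS is text: rows parted by semicolons, each of 7 numbers parted by spaces: the shift along the tool's x, y, z in cm, then the turn, a rotation vector about the tool's x, y, z in degrees, then the closure, from -1 (fully open) to 1 (shut). In form: x y z ax ay az gripper; .... A call has 1 to 5 rows; each row is the pose to reach, as a shift and turn from the pose commanded when the call began, along the tool's axes at that moment; what a row does not reach only later rows make up. A row lasts 1/8 s, in which the tool goes at most 62.5 mm and 10.7 degrees, less where a joint would pass 70% of its speed; a pose out of reach is approached as far as the arm can. A call with a gripper value outside its range is refused whole. The fingers move at their own pace and stop on an object; FORCE is the grip in N (left out, the last holds). Time passes only in rows, so rows that repeat a pose let the fingers close. It gives the time, the measured TCP pose, the force, the opening and the grip force at its end, in the units of the state.
- r.state(): the state, without advancing time (a new reading comes with each control period).
- imaging.capture(name): name is "scene" or "top" or "wrist"; returns a dict with "pixels" (420x560x3 uint8, blue, green, red), "depth" (420x560 float32, mm along the optical axis (not along the pixel's ray), 0 where there is no reading), "fx", "fy", "cx", "cy" (pixels), "k1" (the pictures are not rectified: a ray, as slopes to the right and down, at radius r is drawn at 1 + k1 r^2 times it, then the intrinsics apply), "world_to_cam" (4x4, takes a point from world to camera coordinates). Camera axes: x right, y down, z forward; pixel columns grow to the right and rows downward; lengths in mm; the calibration is good to about 2 mm. A picture is of the moment at which its call begins.
- r.close_job(): hands the job in; it is judged then, once.
The state is a dict: "t": time; "qpos": joint angles; "joint_velocities": joint speeds; "joint_efforts": joint torques, N m; "tool_pos": TCP position; "orientation": TCP orientation; "contact_force": force on the tool from outside, world axes, zero at the start; "torque": the same for the moment, N m; "width": finger opening in mm; "gripper_force": force on a finger pad.
Only numpy, scipy, OpenCV 4.12 (cv2) and the standard library are available. Lean on these libraries where they do the work, as an engineer would, in place of code of your own. Each camera call takes 0.05 s, during which the arm holds its last target. There are 200 camera calls.

## Task

Take the pile of four lidded loaf tins apart from the top down and set each tin, lid up, on the board of its own lid colour, squarely within the painted outline and lying along it. Set each tin down gently rather than dropping it, never tip one over, and leave the bread roll and the amber jar where they stand.

Things in the scene. Friction and masses are not known exactly. Their poses are not given: they have to be found in the camera images.
- tin_red: lidded steel loaf tin with a red lid, loose, a plain closed block 48 mm along its own x, 58 mm along its own y, 32 mm high, lid included (hard, straight sides, about 0.14 kg); at the start it is the top of the pile, resting flat on the tin below; origin at the centre of its underside, z up out of the lid
- tin_yellow: lidded steel loaf tin with a yellow lid, loose, a plain closed block 54 mm along its own x, 86 mm along its own y, 32 mm high, lid included (hard, straight sides, about 0.19 kg); at the start it is second from the top, resting flat on the tin below; origin at the centre of its underside, z up out of the lid
- tin_blue: lidded steel loaf tin with a blue lid, loose, a plain closed block 60 mm along its own x, 114 mm along its own y, 32 mm high, lid included (hard, straight sides, about 0.25 kg); at the start it is third from the top, resting flat on the tin below; origin at the centre of its underside, z up out of the lid
- tin_green: lidded steel loaf tin with a green lid, loose, a plain closed block 66 mm along its own x, 142 mm along its own y, 32 mm high, lid included (hard, straight sides, about 0.32 kg); at the start it is the bottom of the pile, resting flat on the table; origin at the centre of its underside, z up out of the lid
- board_red: white board with a red top, fixed to the table, 80 mm along its own x, 165 mm along its own y, 10 mm thick, flat with no rim; painted at its centre is a white outline of the red tin's base (48 x 58 mm, long side along y); origin at the centre of its underside (top face at +10 mm z)
- board_yellow: white board with a yellow top, fixed to the table, 80 mm along its own x, 165 mm along its own y, 10 mm thick, flat with no rim; painted at its centre is a white outline of the yellow tin's base (54 x 86 mm, long side along y); origin at the centre of its underside (top face at +10 mm z)
- board_blue: white board with a blue top, fixed to the table, 80 mm along its own x, 165 mm along its own y, 10 mm thick, flat with no rim; painted at its centre is a white outline of the blue tin's base (60 x 114 mm, long side along y); origin at the centre of its underside (top face at +10 mm z)
- board_green: white board with a green top, fixed to the table, 80 mm along its own x, 165 mm along its own y, 10 mm thick, flat with no rim; painted at its centre is a white outline of the green tin's base (66 x 142 mm, long side along y); origin at the centre of its underside (top face at +10 mm z)
- roll: sweet bread roll, loose bystander, brown dome 64 mm across and 38 mm high with a paler cap, in the near half of the space between the boards; origin at the centre of its underside
- jar: amber jar with a white cap, loose bystander, 58 mm across and 70 mm high, beyond the boards; origin at the centre of its underside
Not all that is in view belongs to the job. Leave any turquoise or white look-alike of the tin_green alone. Leave any turquoise look-alike of the tin_blue alone.

How it is judged (in metres and radians):
On the way, in this order (a step that is already met when the one before it is completed fails the run):
1. the red tin is set down and let go on the red board (horizontal distance between tin_red and board_red below 0.012 m and angle between the y axis of tin_red and the y axis of board_red, either way round below 0.2 rad and z of tin_red in the frame of board_red between 0.007 and 0.013 m and angle between tin_red's own z axis and vertical below 0.08 rad and linear speed of tin_red below 0.02 m/s and angular speed of tin_red below 0.2 rad/s and contact force between tin_red and the fingers below 0.1 N), for 0.2 s.
2. the yellow tin is set down and let go on the yellow board (horizontal distance between tin_yellow and board_yellow below 0.012 m and angle between the y axis of tin_yellow and the y axis of board_yellow, either way round below 0.2 rad and z of tin_yellow in the frame of board_yellow between 0.007 and 0.013 m and angle between tin_yellow's own z axis and vertical below 0.08 rad and linear speed of tin_yellow below 0.02 m/s and angular speed of tin_yellow below 0.2 rad/s and contact force between tin_yellow and the fingers below 0.1 N), for 0.2 s.
3. the blue tin is set down and let go on the blue board (horizontal distance between tin_blue and board_blue below 0.012 m and angle between the y axis of tin_blue and the y axis of board_blue, either way round below 0.2 rad and z of tin_blue in the frame of board_blue between 0.007 and 0.013 m and angle between tin_blue's own z axis and vertical below 0.08 rad and linear speed of tin_blue below 0.02 m/s and angular speed of tin_blue below 0.2 rad/s and contact force between tin_blue and the fingers below 0.1 N), for 0.2 s.
4. the green tin is set down and let go on the green board (horizontal distance between tin_green and board_green below 0.012 m and angle between the y axis of tin_green and the y axis of board_green, either way round below 0.2 rad and z of tin_green in the frame of board_green between 0.007 and 0.013 m and angle between tin_green's own z axis and vertical below 0.08 rad and linear speed of tin_green below 0.02 m/s and angular speed of tin_green below 0.2 rad/s and contact force between tin_green and the fingers below 0.1 N), for 0.2 s.
At the end, for the whole second after the job is handed in: Each tin rests flat (0.08 rad), lid up, released and still, on the board of its lid colour, origin 7 to 13 mm above the board's, centre within 12 mm and long side within 0.2 rad of the board's; the roll and the jar are within 30 mm of where they began (all of step 1 and all of step 2 and all of step 3 and all of step 4 and distance of each of roll, jar from where it was at the start of the episode below 0.03 m); the robot touches nothing.
It fails at once if a tin is tipped over (beyond 0.5 rad) (angle between any of tin_red, tin_yellow, tin_blue, tin_green's own z axis and vertical above 0.5 rad).
It fails at once if a tin is slammed on its board (over 60 N) (contact force between tin_red and board_red above 60 N or contact force between tin_yellow and board_yellow above 60 N or contact force between tin_blue and board_blue above 60 N or contact force between tin_green and board_green above 60 N).
It fails at once if a tin is dropped (falls free of the fingers at over 0.5 m/s, a drop of about 13 mm) ((contact force between tin_red and the fingers below 0.05 N and linear speed of tin_red above 0.5 m/s) or (contact force between tin_yellow and the fingers below 0.05 N and linear speed of tin_yellow above 0.5 m/s) or (contact force between tin_blue and the fingers below 0.05 N and linear speed of tin_blue above 0.5 m/s) or (contact force between tin_green and the fingers below 0.05 N and linear speed of tin_green above 0.5 m/s)).
It fails at once if the roll or the jar is moved (more than 30 mm) (distance of any of roll, jar from where it was at the start of the episode above 0.03 m).
It also fails if it takes over 120 s, if anything falls off the work surface, if the arm or the gripper's body presses on something with over 40 N, if the wrist force passes 120 N, or if a joint passes its speed limit or range.

## Working session

There is one attempt and no reset: what is moved stays moved. The work goes in short steps, Python scripts to look and compute and a shell command to move; the robot and the scene stay as the last step left them, time stands still between calls to the robot, and variables do not carry over. Pictures are saved under pics/ and viewed, at most 14 in all, crops included, and the job is handed in when it is done.

```bash
mkdir -p pics
cat > h.py <<'E'
import numpy as np, cv2
from cell import r, imaging
def cap(n):
    c=imaging.capture(n); return c
def world(c):
    """HxWx3 world points (mm), nan where no depth"""
    H,W=c["depth"].shape
    K=np.array([[c["fx"],0,c["cx"]],[0,c["fy"],c["cy"]],[0,0,1]])
    u,v=np.meshgrid(np.arange(W),np.arange(H))
    p=cv2.undistortPoints(np.stack([u,v],-1).reshape(-1,1,2).astype(float),K,np.array([c["k1"],0,0,0.])).reshape(H,W,2)
    d=c["depth"].astype(float); d[d==0]=np.nan
    P=np.dstack([p[...,0]*d,p[...,1]*d,d])
    T=np.linalg.inv(c["world_to_cam"])
    return P@T[:3,:3].T+T[:3,3]
E
python3 - <<'E'
from h import *
for n in("top","scene"):
    c=cap(n); cv2.imwrite(f"pics/{n}0.png",c["pixels"]); np.savez(f"pics/{n}0.npz",**c)
    print(n,c["fx"],c["k1"],c["world_to_cam"].round(3).tolist())
print(r.state())
E
```

```text
top 398.6214280921949 -0.11612457213509213 [[-0.023, -1.0, 0.01, 178.443], [-0.993, 0.022, -0.116, 507.56], [0.115, -0.013, -0.993, 1239.663], [0.0, 0.0, 0.0, 1.0]]
scene 512.2425473507708 -0.09811931003360856 [[0.403, 0.915, -0.015, -375.918], [0.737, -0.334, -0.588, -266.336], [-0.543, 0.226, -0.809, 1665.213], [0.0, 0.0, 0.0, 1.0]]
{'t': 0.1, 'qpos': array([-74.87715848,  36.05453347,   2.20329364,  86.99031784,
        -1.54566024,  57.08463102,  -1.14672609]), 'joint_velocities': array([ 0.00083105, -0.05269012,  0.06380576, -0.13982202,  0.01400943,
        0.02515122, -0.06117133]), 'joint_efforts': array([ 1.99035232e-03, -5.50801420e+01,  1.14696085e+00, -1.87119502e+01,
       -5.22115035e-02,  1.91715884e-02,  5.49662263e-05]), 'tool_pos': array([210.25638836, 614.40813678, 204.63564289]), 'orientation': array([-1.79900243e+02,  2.51719930e-03,  1.61106548e+02]), 'contact_force': array([-0.51473431, -0.48014605,  0.27335703]), 'torque': array([-0.04426889, -0.01114752, -0.00693966]), 'gripper_force': 0.0, 'width': 94.0110741120294}
```

View pics/top0.png

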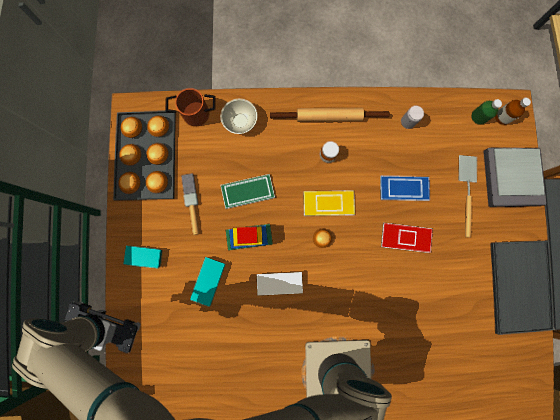

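View pics/scene0.png

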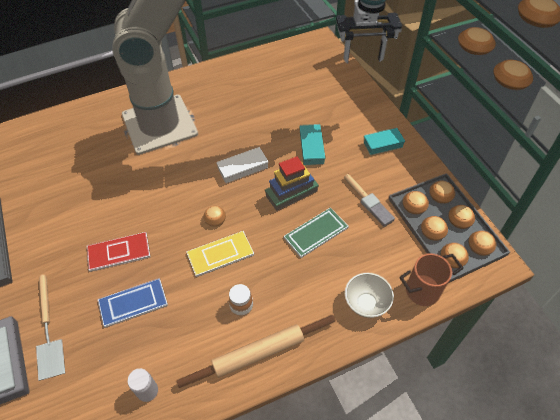

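The top view shows the pile at (247,237), green board at (247,191), yellow (329,203), blue (405,188) and red (407,238). The roll is at (322,238) and the jar at (331,152). The look-alikes are turquoise at (146,257) and (208,282), and white at (280,284). The real green tin is the bottom of the pile, because it carries the other three. I'll measure and crop to confirm.

```bash
cat >> h.py <<'E'
def rect(P,m,name):
    q=P[m]
    if len(q)<15: print(name,"few",len(q)); return
    (x,y),(a,b),t=cv2.minAreaRect(q[:,:2].astype(np.float32))
    if a>b: a,b,t=b,a,t+90     # t: direction of short side
    print(f"{name}: n{len(q)} c {x:.1f} {y:.1f} short {a:.1f} long {b:.1f} longdir {(t+90)%180:.1f} z {np.median(q[:,2]):.1f}")
def hues(c):
    h=cv2.cvtColor(c["pixels"],cv2.COLOR_BGR2HSV).astype(int); H,S,V=h[...,0],h[...,1],h[...,2]
    s=(S>130)&(V>40)
    return dict(red=s&((H<6)|(H>174)),yellow=s&(H>20)&(H<34),blue=s&(H>100)&(H<125),green=s&(H>60)&(H<85))
E
python3 - <<'E'
from h import *
for n in("top","scene"):
    c=dict(np.load(f"pics/{n}0.npz")); P=world(c); M=hues(c); print(n)
    print("table z",np.nanmedian(P[300:330,340:400,2]) if n=="top" else np.nanmedian(P[190:200,100:110,2]))
    z=P[...,2]
    for k,m in M.items():
        b=m&(abs(z-10)<6)&(P[...,0]>200)
        nn,l,st,_=cv2.connectedComponentsWithStats(b.astype(np.uint8))
        if nn>1: rect(P,l==1+np.argmax(st[1:,4]),"board "+k)
    for k,zz in zip(("red","yellow","blue","green"),(128,96,64,32)):
        u=(210,275,225,255) if n=="top" else (262,325,150,212)
        w=np.zeros(z.shape,bool); w[u[2]:u[3],u[0]:u[1]]=1
        rect(P,w&(abs(z-zz)<6),"tin level "+k); rect(P,w&M[k]&(z>zz-22)&(z<zz+7),"tin col "+k)
    x=(abs(P[...,0]-500)<250)&(abs(P[...,1])<500)
    for nm,w in (("roll",(310,226,335,250) if n=="top" else (200,203,228,228)),("jar",(318,140,345,166) if n=="top" else(224,282,256,314))):
        q=P[w[1]:w[3],w[0]:w[2]].reshape(-1,3); zz=np.nanmax(q[:,2]); print(nm,zz,np.nanmedian(q[q[:,2]>zz-8],0).round(1))
c=np.load("pics/top0.npz")["pixels"][170:310,110:300]; d=np.load("pics/scene0.npz")["pixels"][110:250,210:400]
cv2.imwrite("pics/crop0.png",cv2.resize(np.vstack([c,d]),None,fx=2.1,fy=2.1,interpolation=cv2.INTER_CUBIC))
E
```

```text
top
table z 0.0735564152112147
board red: n826 c 424.5 -239.5 short 76.7 long 160.4 longdir 81.3 z 10.2
board yellow: n709 c 543.5 11.2 short 79.1 long 163.4 longdir 89.3 z 10.3
board blue: n423 c 588.9 -243.6 short 47.7 long 103.6 longdir 86.3 z 10.7
board green: n633 c 587.4 276.8 short 54.0 long 130.2 longdir 100.9 z 10.6
tin level red: n328 c 438.4 271.4 short 47.7 long 58.5 longdir 92.5 z 127.7
tin col red: n301 c 438.1 270.6 short 45.5 long 56.0 longdir 91.7 z 127.8
tin level yellow: n194 c 437.2 272.0 short 54.1 long 86.1 longdir 92.3 z 96.2
tin col yellow: n181 c 437.4 271.8 short 53.9 long 85.4 longdir 91.9 z 96.3
tin level blue: n207 c 437.3 272.0 short 60.4 long 114.1 longdir 95.3 z 64.0
tin col blue: n165 c 436.4 272.2 short 58.7 long 113.2 longdir 95.4 z 64.0
tin level green: n193 c 438.7 272.2 short 65.9 long 142.6 longdir 96.6 z 31.9
tin col green: n128 c 437.5 272.5 short 60.8 long 139.4 longdir 97.0 z 32.2
roll 45.71978701889816 [430.8  38.   40. ]
jar 76.42618695131 [702.9   7.1  70.9]
scene
table z -1.3902645248322187
board red: n906 c 426.1 -239.2 short 76.0 long 159.2 longdir 82.0 z 8.5
board yellow: n765 c 545.3 14.5 short 78.1 long 158.8 longdir 90.3 z 9.0
board blue few 9
tin level red: n302 c 440.1 272.0 short 52.6 long 59.9 longdir 93.3 z 126.1
tin col red: n311 c 440.1 272.5 short 52.1 long 60.3 longdir 94.8 z 125.7
tin level yellow: n204 c 439.0 272.7 short 57.0 long 86.8 longdir 91.8 z 94.6
tin col yellow: n123 c 438.8 273.1 short 56.8 long 85.0 longdir 92.0 z 93.8
tin level blue: n238 c 443.5 272.8 short 61.2 long 117.1 longdir 88.6 z 62.6
tin col blue few 9
tin level green: n536 c 407.0 299.3 short 187.8 long 202.5 longdir 158.2 z 30.2
tin col green few 0
roll 42.21488227559803 [432.4  38.7  36.8]
jar 74.20624630439715 [709.5   9.7  68.4]
```

View pics/crop0.png

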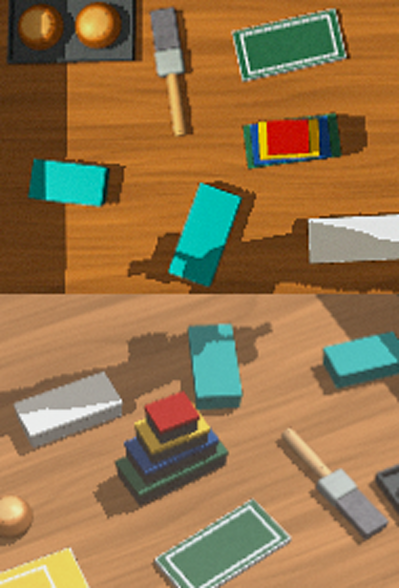

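The crop confirms it: the real tins are the stepped pile, red on yellow on blue on green, with a dark-green base. The two turquoise blocks and the white one stand apart and stay where they are. Next I refine the boards by height and work out the first move.

```bash
cat >> h.py <<'E'
def to(s,x,y,z,yaw):
    """print one jog row's shift (cm) and turn from the state s; returns virtual state at target"""
    from scipy.spatial.transform import Rotation as Ro
    p,o=s
    A=Ro.from_euler("xyz",o,degrees=True); yaw=o[2]+(yaw-o[2]+90)%180-90
    B=Ro.from_euler("xyz",[180,0,yaw],degrees=True)
    print("row:",(A.inv().apply(np.array([x,y,z])-p)/10).round(2),(A.inv()*B).as_rotvec(degrees=True).round(1))
    return np.array([x,y,z]),[180,0,yaw]
def now():
    s=r.state(); print("t",s["t"],"p",s["tool_pos"].round(1),"o",s["orientation"].round(1),"w",round(s["width"],1),"g",round(s["gripper_force"],1),"q",s["qpos"].round(0)); return s["tool_pos"],s["orientation"]
E
python3 - <<'E'
from h import *
c=dict(np.load("pics/top0.npz")); P=world(c); z=P[...,2]
for k,(u,v) in dict(red=(407,238),yellow=(329,203),blue=(405,188),green=(247,191)).items():
    w=np.zeros(z.shape,np.uint8); w[v-22:v+22,u-35:u+35]=1
    m=((w>0)&(abs(z-10)<4)).astype(np.uint8); m=cv2.morphologyEx(m,cv2.MORPH_OPEN,np.ones((3,3)))
    n,l,st,_=cv2.connectedComponentsWithStats(m); rect(P,l==1+np.argmax(st[1:,4]),k)
s=now(); s=to(s,438,271.5,180,92.4); to(s,438,271.5,102,92.4)
E
```

```text
red: n423 c 440.9 -228.1 short 93.0 long 108.1 longdir 120.2 z 10.2
yellow: n834 c 544.7 11.3 short 80.0 long 165.1 longdir 89.8 z 10.3
blue: n632 c 587.7 -240.7 short 76.6 long 164.6 longdir 85.6 z 10.2
green: n661 c 589.7 275.9 short 81.2 long 164.4 longdir 102.6 z 10.6
t 0.1 p [210.3 614.4 204.6] o [-179.9    0.   161.1] w 94.0 g 0.0 q [-75.  36.   2.  87.  -2.  57.  -1.]
row: [-32.65 -25.06   2.51] [-0.1  0.1 68.7]
row: [ 0.  -0.   7.8] [0. 0. 0.]
```

```bash
R="" ; python3 -m jog '-32.65 -25.06 2.5 0 0 68.7 -1;-32.65 -25.06 2.5 0 0 68.7 -1;-32.65 -25.06 2.5 0 0 68.7 -1;-32.65 -25.06 2.5 0 0 68.7 -1;-32.65 -25.06 2.5 0 0 68.7 -1'; python3 -c "
from h import *
to(now(),438,271.5,180,92.4)"
```

```text
t: 0.72
tool_pos: [383.8, 353.4, 186.3]
orientation: [-180.0, 0.0, 107.0]
contact_force: [0.8, 0.6, 1.1]
width: 94.3
gripper_force: 0.0
t 0.725 p [383.8 353.4 186.3] o [-180.    0.  107.] w 94.3 g 0.0 q [-57.  28.  17. 109. -11.  45. -17.]
row: [-9.41  2.78  0.63] [-0.   0.  14.6]
```

```bash
python3 -m jog '-9.4 2.8 0.6 0 0 14.6 -1;-9.4 2.8 0.6 0 0 14.6 -1;-9.4 2.8 0.6 0 0 14.6 -1;-9.4 2.8 0.6 0 0 14.6 -1;-9.4 2.8 0.6 0 0 14.6 -1'; python3 -c "
from h import *
to(now(),438,271.5,102,92.4)
c=cap('wrist'); cv2.imwrite('pics/w1.png',c['pixels'])"
```

```text
t: 1.35
tool_pos: [436.9, 275.4, 180.4]
orientation: [-180.0, -0.0, 93.0]
contact_force: [1.0, -0.6, -0.5]
width: 94.1
gripper_force: 0.0
t 1.35 p [436.9 275.4 180.4] o [-180.   -0.   93.] w 94.1 g 0.0 q [-50.  28.  21. 110. -14.  44. -18.]
row: [-0.4   0.1   7.84] [-0.  -0.   0.6]
```

View pics/w1.png

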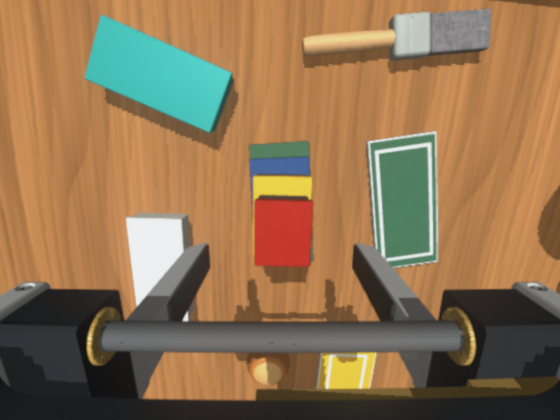

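The wrist view shows the red lid at (283,232), centred between the fingertips at about (205,250) and (358,250), with the yellow, blue and green steps beyond it. I'm descending and gripping.

```bash
python3 -m jog '-0.4 0.1 5 0 0 -0.6 -1;-0.4 0.1 7.5 0 0 -0.6 -1;-0.4 0.1 7.8 0 0 -0.6 -1;-0.4 0.1 7.8 0 0 -0.6 -1' 15; python3 -m jog '0 0 0 0 0 0 1;0 0 0 0 0 0 1;0 0 0 0 0 0 1;0 0 0 0 0 0 1;0 0 0 0 0 0 1' 15; python3 -c "
from h import *
s=now(); s=to(s,438,271.5,190,92.4);s=to(s,424.5,-239.5,190,81.5)"
```

```text
t: 1.9
tool_pos: [439.3, 270.6, 103.1]
orientation: [180.0, -0.0, 93.4]
contact_force: [-0.3, 0.6, 0.9]
width: 93.9
gripper_force: 0.0
t: 2.52
tool_pos: [439.1, 269.8, 102.6]
orientation: [-180.0, -0.0, 93.4]
contact_force: [0.8, -0.4, 1.9]
width: 48.2
gripper_force: 14.9
t 2.525 p [439.1 269.8 102.6] o [-180.    -0.    93.4] w 48.2 g 14.9 q [-46.  35.  17. 114. -18.  33. -14.]
row: [ 0.17 -0.1  -8.74] [-0. -0.  1.]
row: [-51.    -3.49  -0.  ] [-0.  -0.  10.9]
```

```bash
python3 -m jog '0 0 -3 0 0 0 1;0 0 -7 0 0 0 1;-5 -0.4 -7 0 0 3 1;-10.5 -0.7 -7 0 0 6 1;-16 -1.1 -7 0 0 8 1' 25; python3 -m jog '-5.5 0 0 0 0 2.9 1;-11 0 0 0 0 2.9 1;-16.5 0 0 0 0 2.9 1;-22 0 0 0 0 2.9 1;-25 0 0 0 0 2.9 1'; python3 -m jog '0 0 0 0 0 0 1;0 0 0 0 0 0 1'; python3 -c "
from h import *
s=now(); s=to(s,424.5,-241,100,81.5);s=to(s,424.5,-241,16,81.5)"
```

```text
t: 3.15
tool_pos: [437.4, 108.0, 172.6]
orientation: [180.0, 0.0, 85.4]
contact_force: [0.5, 0.6, -0.9]
width: 48.2
gripper_force: 24.9
t: 3.78
tool_pos: [416.7, -142.7, 172.6]
orientation: [180.0, 0.0, 82.3]
contact_force: [-0.4, 0.8, -1.1]
width: 47.9
gripper_force: 24.9
t: 4.03
tool_pos: [417.3, -138.7, 172.3]
orientation: [-180.0, -0.0, 82.5]
contact_force: [-0.2, 0.5, -1.5]
width: 48.0
gripper_force: 24.9
t 4.025 p [ 417.3 -138.7  172.3] o [-180.    -0.    82.5] w 48.0 g 24.9 q [ -2.  24.  24. 122. -15.  38.  24.]
row: [-10.06   2.05   7.22] [-0. -0.  1.]
row: [ 0.  -0.   8.4] [0. 0. 0.]
```

```bash
python3 -m jog '-5 1 2 0 0 1 1;-10.1 2.05 6 0 0 1 1;-10.1 2.05 10 0 0 1 1;-10.1 2.05 11 0 0 1 1;-10.1 2.05 11 0 0 1 1'; python3 -c "
from h import *
s=now(); s=to(s,424.5,-241,16.2,81.5)
c=cap('top');P=world(c);M=hues(c);z=P[...,2];m=M['red']&(P[...,1]<-100)&(P[...,1]>-400)&(P[...,0]>300)
rect(P,m&(z>50)&(z<100),'tin');rect(P,m&(abs(z-10)<5),'board')
cv2.imwrite('pics/t1.png',cv2.resize(c['pixels'][180:290,340:470],None,fx=4,fy=4))"
```

```text
t: 4.65
tool_pos: [424.8, -240.8, 62.5]
orientation: [-179.9, -0.1, 81.6]
contact_force: [-0.8, -0.9, -1.0]
width: 47.9
gripper_force: 24.9
t 4.65 p [ 424.8 -240.8   62.5] o [-1.799e+02 -1.000e-01  8.160e+01] w 47.9 g 24.9 q [ 16.  37.  16. 120. -23.  26.  41.]
row: [-0.03 -0.02  4.63] [-0.1 -0.1  0.1]
tin: n200 c 425.1 -232.7 short 48.4 long 49.1 longdir 80.2 z 88.1
board: n451 c 428.8 -210.7 short 76.3 long 101.6 longdir 81.8 z 10.3
```

View pics/t1.png

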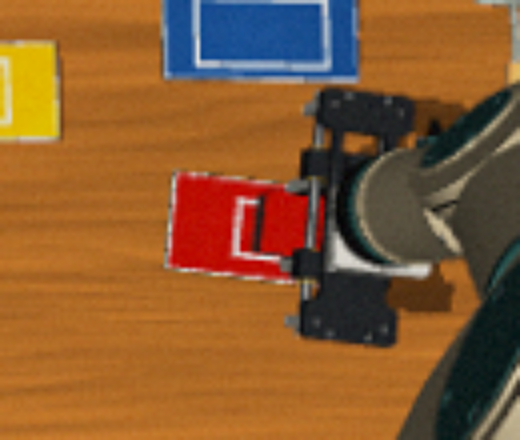

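The gripper partly hides the tin. Its visible edge puts it about 1-2 mm from the target, which is within tolerance, so I'm lowering it gently.

```bash
python3 -m jog '-0.1 0 2 0 0 0 1;-0.1 0 3.5 0 0 0 1;-0.1 0 4.2 0 0 0 1;-0.1 0 4.5 0 0 0 1;-0.1 0 4.6 0 0 0 1'; python3 -m jog '0 0 0 0 0 0 1;0 0 0.1 0 0 0 1'; python3 -c "
from h import *
now();print(r.state()['contact_force'])"
```

```text
t: 5.32
tool_pos: [424.6, -243.6, 16.7]
orientation: [180.0, 0.0, 81.5]
contact_force: [-0.5, -0.7, -1.7]
width: 48.2
gripper_force: 24.9
t: 5.58
tool_pos: [424.6, -243.6, 16.5]
orientation: [180.0, -0.0, 81.5]
contact_force: [-2.0, 0.7, 18.9]
width: 47.8
gripper_force: 24.9
t 5.575 p [ 424.6 -243.6   16.5] o [180.   -0.   81.5] w 47.8 g 24.9 q [ 19.  42.  12. 121. -25.  19.  43.]
[-2.04388868  0.66594365 18.93900476]
```

```bash
python3 -m jog '0 0 -0.05 0 0 0 0;0 0 -0.05 0 0 0 -1;0 0 -0.05 0 0 0 -1;0 0 -0.05 0 0 0 -1;0 0 -0.05 0 0 0 -1'; python3 -m jog '0 0 -5 0 0 0 -1;0 0 -11 0 0 0 -1;6 0 -15 0 0 0 -1;12 0 -15 0 0 0 -1;18 0 -15 0 0 0 -1';  python3 -m jog '6 0 0 0 0 0 -1;12 0 0 0 0 0 -1;18 0 0 0 0 0 -1;24 0 0 0 0 0 -1;30 0 0 0 0 0 -1'; python3 -c "
from h import *
now();to(now(),438,271.5,150,92.2)
c=cap('top');P=world(c);M=hues(c);z=P[...,2];m=(P[...,1]<-100)&(P[...,1]>-400)&(P[...,0]>300)&(P[...,0]<500)
rect(P,m&(abs(z-42)<6),'tin');rect(P,m&M['red']&(abs(z-10)<5),'board')
cv2.imwrite('pics/t2.png',c['pixels'])"
```

```text
t: 6.2
tool_pos: [424.4, -243.5, 15.9]
orientation: [-180.0, -0.0, 81.5]
contact_force: [-0.3, 0.7, -1.0]
width: 84.5
gripper_force: 0.0
t: 6.82
tool_pos: [451.3, -67.0, 166.9]
orientation: [179.9, -0.0, 81.4]
contact_force: [0.6, -0.1, -0.2]
width: 94.1
gripper_force: 0.0
t: 7.45
tool_pos: [494.9, 230.1, 166.0]
orientation: [180.0, 0.0, 81.5]
contact_force: [1.1, -0.2, -0.0]
width: 94.0
gripper_force: 0.0
t 7.45 p [494.9 230.1 166. ] o [180.    0.   81.5] w 94.0 g 0.0 q [-45.  33.  26. 107. -19.  45. -17.]
t 7.45 p [494.9 230.1 166. ] o [180.    0.   81.5] w 94.0 g 0.0 q [-45.  33.  26. 107. -19.  45. -17.]
row: [ 3.26 -6.24  1.6 ] [  0.    0.  -10.7]
tin: n266 c 424.1 -242.6 short 49.3 long 57.2 longdir 80.5 z 41.8
board: n740 c 424.4 -239.4 short 76.8 long 160.7 longdir 81.6 z 10.4
```

View pics/t2.png

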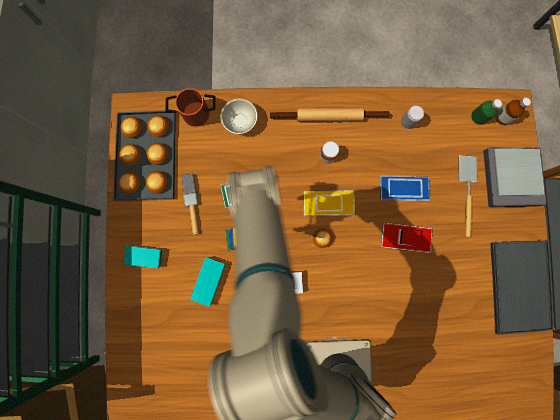

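The red tin sits on its board at (405,237), about 3 mm from centre and 1° off, which is fine. Yellow is next.

```bash
python3 -m jog '3.3 -6.2 0 0 0 -10.7 -1;3.3 -6.2 0 0 0 -10.7 -1;3.3 -6.2 1.6 0 0 -10.7 -1;3.3 -6.2 1.6 0 0 -10.7 -1;3.3 -6.2 1.6 0 0 -10.7 -1'; python3 -c "
from h import *
to(now(),437.5,271.5,70,92.2)
c=cap('wrist');P=world(c);M=hues(c);z=P[...,2]
for k,zz in zip(('yellow','blue','green'),(96,64,32)): rect(P,(abs(P[...,0]-437)<90)&(abs(P[...,1]-272)<90)&(abs(z-zz)<7)&M[k],k)
"
```

```text
t: 8.12
tool_pos: [439.3, 269.2, 150.3]
orientation: [180.0, 0.0, 92.1]
contact_force: [-0.3, -0.2, 0.1]
width: 94.1
gripper_force: 0.0
t 8.125 p [439.3 269.2 150.3] o [180.    0.   92.1] w 94.1 g 0.0 q [-50.  31.  23. 112. -18.  40. -14.]
row: [ 0.24 -0.17  8.03] [ 0.   0.  -0.1]
yellow: n6303 c 436.8 272.9 short 53.6 long 85.3 longdir 92.0 z 94.6
blue: n609 c 432.0 322.0 short 14.2 long 56.3 longdir 3.1 z 62.6
green few 0
```

```bash
python3 -m jog '0.25 -0.2 5 0 0 0 -1;0.25 -0.2 7.5 0 0 0 -1;0.25 -0.2 8 0 0 0 -1;0.25 -0.2 8 0 0 0 -1' 25; python3 -m jog '0 0 0 0 0 0 1;0 0 0 0 0 0 1;0 0 0 0 0 0 1;0 0 0 0 0 0 1;0 0 0 0 0 0 1' 25; python3 -c "
from h import *
s=now(); s=to(s,437.5,271.5,150,92.2);s=to(s,544.5,11,150,89.6)"
```

```text
t: 8.68
tool_pos: [437.2, 272.3, 70.6]
orientation: [179.9, -0.0, 92.1]
contact_force: [0.4, -1.1, 0.5]
width: 94.3
gripper_force: 0.0
t: 9.3
tool_pos: [436.7, 272.4, 70.2]
orientation: [180.0, -0.0, 92.2]
contact_force: [0.2, 0.4, 1.2]
width: 53.9
gripper_force: 25.0
t 9.3 p [436.7 272.4  70.2] o [180.   -0.   92.2] w 53.9 g 25.0 q [-47.  38.  18. 116. -23.  29. -11.]
row: [-0.09  0.08 -7.98] [ 0. -0. -0.]
row: [-26.44   9.69   0.  ] [ 0.  -0.   2.6]
```

```bash
python3 -m jog '0 0 -3 0 0 0 1;0 0 -7 0 0 0 1;-5 1.9 -7 0 0 1 1;-10.5 3.9 -7 0 0 2.6 1;-16 6 -7 0 0 2.6 1' 25; python3 -m jog '-4.5 1.8 0 0 0 0 1;-8.5 3.4 0 0 0 0 1;-9.5 3.7 2 0 0 0 1;-9.5 3.7 5 0 0 0 1;-9.5 3.7 5 0 0 0 1';  python3 -c "
from h import *
s=now(); s=to(s,544.5,11.3,17,89.6)
c=cap('top');P=world(c);M=hues(c);z=P[...,2];m=M['yellow']&(abs(P[...,1]-10)<120)
rect(P,m&(z>50)&(z<190),'tin');rect(P,m&(abs(z-10)<5),'board')"
```

```text
t: 9.93
tool_pos: [502.5, 113.5, 139.8]
orientation: [-180.0, 0.0, 89.6]
contact_force: [1.0, -0.9, -2.2]
width: 54.2
gripper_force: 25.0
t: 10.55
tool_pos: [536.4, 19.3, 88.0]
orientation: [-179.7, 0.0, 89.6]
contact_force: [0.5, 0.4, -2.0]
width: 53.7
gripper_force: 25.0
t 10.55 p [536.4  19.3  88. ] o [-179.7    0.    89.6] w 53.7 g 25.0 q [-17.  38.  18. 111. -20.  34.  14.]
row: [-0.8   0.85  7.1 ] [-0.3  0.  -0. ]
tin: n152 c 535.8 49.3 short 25.0 long 52.1 longdir 176.7 z 113.6
board: n310 c 543.8 58.3 short 68.9 long 79.2 longdir 178.3 z 10.1
```

```bash
python3 -m jog '-0.8 0.85 2 0 0 0 1;-0.8 0.85 4 0 0 0 1;-0.8 0.85 4 0 0 0 1;-0.8 0.85 4 0 0 0 1'; python3 -c "
from h import *
s=now(); s=to(s,544.5,11.3,17,89.6)"
```

```text
t: 11.1
tool_pos: [548.1, 11.7, 51.2]
orientation: [179.9, -0.0, 89.6]
contact_force: [0.2, -0.3, -1.6]
width: 53.9
gripper_force: 25.0
t 11.1 p [548.1  11.7  51.2] o [179.9  -0.   89.6] w 53.9 g 25.0 q [-15.  42.  16. 111. -22.  30.  16.]
row: [-0.04 -0.36  3.42] [ 0.1 -0.   0. ]
```

```bash
python3 -m jog '0 -0.36 1.5 0 0 0 1;0 -0.36 2.6 0 0 0 1;0 -0.36 3.1 0 0 0 1;0 -0.36 3.35 0 0 0 1;0 -0.36 3.45 0 0 0 1'; python3 -m jog '0 0 0 0 0 0 1;0 0 0.05 0 0 0 1'; python3 -c "
from h import *
s=now(); s=to(s,544.5,11.3,16.3,89.6)"
```

```text
t: 11.72
tool_pos: [543.9, 11.4, 16.2]
orientation: [180.0, -0.0, 89.6]
contact_force: [-1.3, 0.7, 10.5]
width: 53.6
gripper_force: 25.0
t: 11.98
tool_pos: [544.0, 11.4, 16.2]
orientation: [180.0, -0.0, 89.6]
contact_force: [-3.4, 0.4, 13.6]
width: 53.7
gripper_force: 25.0
t 11.975 p [544.   11.4  16.2] o [180.   -0.   89.6] w 53.7 g 25.0 q [-13.  45.  14. 112. -23.  26.  18.]
row: [-0.01  0.05 -0.01] [ 0. -0. -0.]
```

```bash
python3 -m jog '0 0 -0.05 0 0 0 0;0 0 -0.05 0 0 0 -1;0 0 -0.05 0 0 0 -1;0 0 -0.05 0 0 0 -1;0 0 -0.05 0 0 0 -1'; python3 -m jog '0 0 -5 0 0 0 -1;0 0 -10 0 0 0 -1;5 -2 -11 0 0 0 -1;10 -4 -11 0 0 0 -1;15 -6 -11 0 0 -5 -1';  python3 -m jog '5.5 -2.3 0 0 0 0 -1;11 -4.5 0 0 0 0 -1;11 -4.5 0 0 0 0 -1;11 -4.5 0 0 0 0 -1'; python3 -c "
from h import *
c=cap('top');P=world(c);M=hues(c);z=P[...,2];m=(abs(P[...,1]-10)<90)&(P[...,0]>480)&(P[...,0]<620)
rect(P,m&(abs(z-42)<6),'tin');rect(P,m&M['yellow']&(abs(z-10)<5),'board')
c=cap('wrist');P=world(c);M=hues(c);z=P[...,2]
for k,zz in zip(('blue','green'),(64,32)): rect(P,(abs(P[...,0]-437)<90)&(abs(P[...,1]-272)<90)&(abs(z-zz)<7)&M[k],k)
s=now(); to(s,437.5,272,38,95.4)"
```

```text
t: 12.6
tool_pos: [543.7, 11.4, 15.4]
orientation: [-180.0, 0.0, 89.6]
contact_force: [0.2, 0.2, 0.2]
width: 90.1
gripper_force: 0.0
t: 13.22
tool_pos: [484.3, 163.4, 125.8]
orientation: [179.9, -0.0, 94.7]
contact_force: [0.4, -1.0, -0.3]
width: 94.3
gripper_force: 0.0
t: 13.72
tool_pos: [431.4, 267.3, 125.5]
orientation: [180.0, 0.0, 94.6]
contact_force: [-0.6, -0.6, -0.2]
width: 94.0
gripper_force: 0.0
tin: n462 c 544.4 10.7 short 52.7 long 86.4 longdir 88.9 z 42.0
board: n620 c 543.4 11.5 short 78.5 long 163.0 longdir 89.6 z 10.2
blue: n8516 c 436.6 272.9 short 57.9 long 112.7 longdir 95.7 z 62.6
green few 0
t 13.825 p [432.1 266.1 125.6] o [180.    0.   94.4] w 93.8 g 0.0 q [-50.  33.  22. 115. -20.  36. -10.]
row: [0.56 0.58 8.76] [ 0.  0. -1.]
```

Yellow is placed, within about 1 mm. Blue is next.

```bash
python3 -m jog '0.6 0.55 2 0 0 -1.1 -1;0.6 0.55 6 0 0 -1.1 -1;0.6 0.55 8.5 0 0 -1.1 -1;0.6 0.55 8.75 0 0 -1.1 -1;0.6 0.55 8.75 0 0 -1.1 -1' 30; python3 -m jog '0 0 0 0 0 0 1;0 0 0 0 0 0 1;0 0 0 0 0 0 1;0 0 0 0 0 0 1;0 0 0 0 0 0 1' 30; python3 -c "
from h import *
s=now(); s=to(s,437.5,271.5,130,95.5);s=to(s,588,-241.5,130,85.8)"
```

```text
t: 14.45
tool_pos: [437.1, 273.4, 38.5]
orientation: [180.0, 0.0, 95.6]
contact_force: [0.2, 0.1, 0.4]
width: 94.1
gripper_force: 0.0
t: 15.08
tool_pos: [436.4, 274.6, 38.3]
orientation: [180.0, -0.0, 95.7]
contact_force: [-0.7, 0.2, 3.2]
width: 60.0
gripper_force: 30.0
t 15.075 p [436.4 274.6  38.3] o [180.   -0.   95.7] w 60.0 g 30.0 q [-46.  41.  16. 116. -24.  25.  -6.]
row: [-0.31  0.08 -9.17] [ 0.  -0.   0.2]
row: [-52.51  10.06   0.  ] [ 0.  -0.   9.7]
```

```bash
python3 -m jog '0 0 -3 0 0 0 1;0 0 -8 0 0 0 1;-5 1 -9 0 0 2 1;-10.5 2 -9 0 0 4 1;-16 3 -9 0 0 6 1' 30; python3 -m jog '-5.5 0.4 0 0 0 1 1;-11 0.8 0 0 0 3.9 1;-16.5 1.3 0 0 0 3.9 1;-22 1.7 0 0 0 3.9 1;-27.5 2.1 0 0 0 3.9 1';  python3 -m jog '-4.5 0.8 0 0 0 0 1;-8 1.5 0 0 0 0 1;-8 1.5 0 0 0 0 1;-8 1.5 0 0 0 0 1'; python3 -c "
from h import *
s=now(); s=to(s,588.3,-239.2,60,85.8)
c=cap('top');P=world(c);M=hues(c);z=P[...,2];m=M['blue']&(abs(P[...,1]+235)<120)
rect(P,m&(z>50)&(z<190),'tin');rect(P,m&(abs(z-10)<5),'board')"
```

```text
t: 15.7
tool_pos: [481.7, 116.8, 127.9]
orientation: [-180.0, 0.0, 89.7]
contact_force: [0.8, -0.0, -2.1]
width: 59.7
gripper_force: 30.0
t: 16.32
tool_pos: [500.7, -158.4, 127.5]
orientation: [-179.9, -0.0, 85.8]
contact_force: [1.1, 0.0, -2.8]
width: 59.7
gripper_force: 30.0
t: 16.82
tool_pos: [509.7, -236.7, 127.3]
orientation: [-179.9, -0.1, 85.8]
contact_force: [-1.0, -0.2, -1.9]
width: 59.9
gripper_force: 30.0
t 16.825 p [ 509.7 -236.7  127.3] o [-1.799e+02 -1.000e-01  8.580e+01] w 59.9 g 30.0 q [  9.  36.  20. 106. -18.  41.  35.]
row: [0.32 7.88 6.71] [-0.1 -0.1  0. ]
tin: n420 c 510.2 -218.8 short 59.3 long 71.6 longdir 86.6 z 152.7
board: n596 c 589.3 -238.7 short 71.8 long 152.5 longdir 89.1 z 10.3
```

```bash
python3 -m jog '0.3 4 0 0 0 0 1;0.3 7.9 2 0 0 0 1;0.3 7.9 6 0 0 0 1;0.3 7.9 8 0 0 0 1;0.3 7.9 8 0 0 0 1'; python3 -c "
from h import *
s=now(); s=to(s,588.3,-238.8,16.4,85.8)"
```

```text
t: 17.5
tool_pos: [587.7, -239.3, 46.5]
orientation: [-179.8, -0.1, 85.8]
contact_force: [0.6, 0.2, -1.4]
width: 59.7
gripper_force: 30.0
t 17.5 p [ 587.7 -239.3   46.5] o [-1.798e+02 -1.000e-01  8.580e+01] w 59.7 g 30.0 q [  9.  47.  18.  97. -21.  39.  34.]
row: [0.05 0.06 3.01] [-0.2 -0.1  0. ]
```

```bash
python3 -m jog '0 0 1.2 0 0 0 1;0 0 2.2 0 0 0 1;0 0 2.7 0 0 0 1;0 0 2.9 0 0 0 1;0 0 3 0 0 0 1'; python3 -m jog '0 0 0 0 0 0 1;0 0 0.05 0 0 0 1'; python3 -c "
from h import *
s=now(); s=to(s,588.3,-238.8,16.3,85.8)"
```

```text
t: 18.12
tool_pos: [589.6, -240.9, 18.1]
orientation: [180.0, 0.0, 85.8]
contact_force: [0.1, 0.1, -0.5]
width: 60.3
gripper_force: 30.0
t: 18.38
tool_pos: [589.6, -240.8, 17.7]
orientation: [180.0, 0.0, 85.8]
contact_force: [-1.2, 0.1, -2.1]
width: 59.7
gripper_force: 30.0
t 18.375 p [ 589.6 -240.8   17.7] o [180.    0.   85.8] w 59.7 g 30.0 q [ 10.  50.  17.  97. -22.  36.  34.]
row: [ 0.19 -0.15  0.14] [ 0.  0. -0.]
```

```bash
python3 -m jog '0.2 -0.1 0 0 0 0 1;0.2 -0.1 0.1 0 0 0 1;0.2 -0.1 0.15 0 0 0 1;0.2 -0.1 0.18 0 0 0 1'
```

```text
t: 18.88
tool_pos: [588.6, -238.4, 16.4]
orientation: [180.0, -0.0, 85.8]
contact_force: [-1.4, 1.7, 7.3]
width: 59.5
gripper_force: 30.0
```

```bash
python3 -m jog '0 0 -0.05 0 0 0 0;0 0 -0.05 0 0 0 -1;0 0 -0.05 0 0 0 -1;0 0 -0.05 0 0 0 -1;0 0 -0.05 0 0 0 -1'; python3 -m jog '0 0 -5 0 0 0 -1;0 0 -10 0 0 0 -1;5 -2 -10 0 0 0 -1;10 -4 -10 0 0 0 -1;15 -5.6 -10 0 0 0 -1';  python3 -m jog '5.5 -2.1 0 0 0 0 -1;11 -4.2 0 0 0 0 -1;16.5 -6.2 0 0 0 -5 -1;22 -8.3 0 0 0 -11 -1;27.5 -10.4 0 0 0 -11 -1'; python3 -c "
from h import *
c=cap('top');P=world(c);M=hues(c);z=P[...,2];m=(abs(P[...,1]+240)<90)&(P[...,0]>515)&(P[...,0]<670)
rect(P,m&(abs(z-42)<6),'tin');rect(P,m&(abs(z-10)<5),'board')
s=now(); to(s,437.5,272,110,97)"
```

```text
t: 19.5
tool_pos: [588.6, -238.8, 16.1]
orientation: [180.0, 0.0, 85.8]
contact_force: [0.0, -0.4, 1.4]
width: 93.0
gripper_force: 0.0
t: 20.12
tool_pos: [543.1, -83.5, 116.5]
orientation: [180.0, -0.0, 85.8]
contact_force: [0.3, 0.3, 0.7]
width: 93.8
gripper_force: 0.0
t: 20.75
tool_pos: [459.8, 198.7, 116.5]
orientation: [180.0, -0.0, 96.8]
contact_force: [0.2, -0.2, 0.3]
width: 94.3
gripper_force: 0.0
tin: n642 c 586.1 -240.6 short 61.8 long 114.1 longdir 86.0 z 41.6
board: n484 c 592.1 -239.6 short 154.1 long 174.6 longdir 89.2 z 9.6
t 20.8 p [455.9 208.9 115.8] o [-179.9   -0.4   97.5] w 94.1 g 0.0 q [-41.  33.  20. 116. -20.  34.   0.]
row: [ 6.5  -1.    0.63] [-0.1 -0.4  0.5]
```

```bash
python3 -m jog '5 -1 0 0 0 0.4 -1;6.4 -1 0 0 0 0.4 -1;6.4 -1 3 0 0 0.4 -1;6.4 -1 5 0 0 0.4 -1;6.4 -1 5 0 0 0.4 -1'; python3 -c "
from h import *
c=cap('wrist');P=world(c);M=hues(c);z=P[...,2]
rect(P,(abs(P[...,0]-437)<90)&(abs(P[...,1]-272)<90)&(abs(z-32)<7),'green')
c=cap('top');P=world(c);M=hues(c);z=P[...,2]
rect(P,(abs(P[...,0]-589)<70)&(abs(P[...,1]-276)<100)&(abs(z-10)<5),'gboard')
s=now(); to(s,437.5,272,6.5,97)"
```

```text
t: 21.42
tool_pos: [442.3, 257.9, 65.2]
orientation: [-179.9, 0.1, 96.3]
contact_force: [-0.2, 0.1, 0.9]
width: 93.7
gripper_force: 0.0
green: n16270 c 412.6 283.8 short 114.3 long 169.4 longdir 96.4 z 30.5
gboard: n1094 c 584.5 274.2 short 135.0 long 189.3 longdir 94.4 z 10.4
t 21.525 p [443.5 258.6  66.6] o [180.    0.   96.3] w 94.1 g 0.0 q [-45.  39.  18. 116. -24.  29.  -4.]
row: [ 1.4  -0.45  6.01] [ 0.   0.  -0.7]
```

```bash
python3 -m jog '1.4 -0.5 0 0 0 -0.5 -1;1.4 -0.5 3 0 0 -0.5 -1;1.4 -0.5 5 0 0 -0.5 -1;1.4 -0.5 5.9 0 0 -0.5 -1;1.4 -0.5 5.95 0 0 -0.5 -1' 35; python3 -m jog '0 0 0 0 0 0 1;0 0 0 0 0 0 1;0 0 0 0 0 0 1;0 0 0 0 0 0 1;0 0 0 0 0 0 1' 35; python3 -c "
from h import *
s=now(); s=to(s,437.5,271.5,90,97);s=to(s,589,276.5,90,101.8)"
```

```text
t: 22.15
tool_pos: [436.1, 273.2, 6.8]
orientation: [-180.0, -0.0, 96.9]
contact_force: [0.2, -1.1, 0.3]
width: 93.9
gripper_force: 0.0
t: 22.78
tool_pos: [437.1, 273.0, 7.2]
orientation: [179.9, -0.0, 96.9]
contact_force: [2.1, 0.1, 5.7]
width: 65.7
gripper_force: 35.0
t 22.775 p [437.1 273.    7.2] o [179.9  -0.   96.9] w 65.7 g 35.0 q [-44.  44.  14. 117. -27.  21.  -2.]
row: [-0.15  0.04 -8.28] [ 0.1 -0.  -0.1]
row: [-1.35 15.1   0.  ] [ 0.   0.  -4.8]
```

```bash
python3 -m jog '0 0 -3 0 0 0 1;0 0 -7 0 0 0 1;-0.4 5 -7.5 0 0 -2 1;-0.8 10 -7.5 0 0 -4.8 1;-1.4 15 -7.5 0 0 -4.8 1' 35; python3 -m jog '0 0 2 0 0 0 1;0 0 3 0 0 0 1;0 0 3 0 0 0 1'; python3 -c "
from h import *
s=now(); s=to(s,589,277,17.2,101.8)
c=cap('top');P=world(c);z=P[...,2];M=hues(c);m=(abs(P[...,1]-276)<110)&(P[...,0]>480)&(P[...,0]<680)
rect(P,m&M['green']&(z>40)&(z<110),'tin');rect(P,m&(abs(z-10)<4)&(P[...,0]>595),'board')
cv2.imwrite('pics/t4.png',cv2.resize(c['pixels'][140:260,170:310],None,fx=4,fy=4))"
```

```text
t: 23.4
tool_pos: [586.8, 276.9, 81.0]
orientation: [-179.9, -0.0, 101.8]
contact_force: [-0.0, 0.2, -3.5]
width: 65.4
gripper_force: 35.0
t: 23.78
tool_pos: [583.7, 276.6, 49.9]
orientation: [-179.7, 0.0, 101.7]
contact_force: [-0.2, -0.5, -2.9]
width: 65.6
gripper_force: 35.0
t 23.775 p [583.7 276.6  49.9] o [-179.7    0.   101.7] w 65.6 g 35.0 q [-38.  48.  18.  95. -21.  41.   2.]
row: [-0.07  0.54  3.26] [-0.3  0.  -0.1]
tin: n225 c 592.1 223.8 short 37.5 long 61.2 longdir 11.4 z 74.8
board: n45 c 623.1 205.8 short 39.7 long 47.8 longdir 155.6 z 9.8
```

View pics/t4.png

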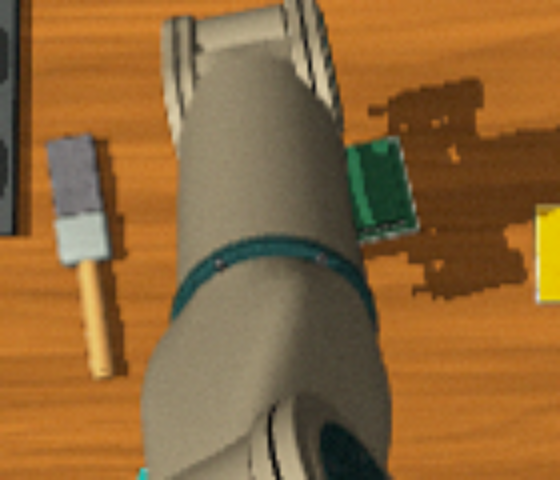

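The arm hides most of it. Only the board's right end at (380,190) shows, with the tin's edge over it at about x=350. I'm lowering in two stages.

```bash
python3 -m jog '0 0.5 1.2 0 0 0 1;0 0.5 2.2 0 0 0 1;0 0.5 2.7 0 0 0 1;0 0.5 2.9 0 0 0 1;0 0.5 2.9 0 0 0 1'; python3 -c "
from h import *
s=now(); s=to(s,589,277,17.2,101.8)"
```

```text
t: 24.45
tool_pos: [591.7, 277.7, 22.6]
orientation: [-180.0, 0.0, 101.7]
contact_force: [1.5, -0.4, -2.1]
width: 65.9
gripper_force: 35.0
t 24.45 p [591.7 277.7  22.6] o [-180.     0.   101.7] w 65.9 g 35.0 q [-37.  50.  17.  94. -21.  39.   2.]
row: [-0.02 -0.28  0.54] [-0.   0.  -0.1]
```

```bash
python3 -m jog '0 -0.25 0.2 0 0 0 1;0 -0.25 0.4 0 0 0 1;0 -0.25 0.5 0 0 0 1;0 -0.25 0.52 0 0 0 1;0 -0.25 0.54 0 0 0 1'
```

```text
t: 25.08
tool_pos: [589.3, 277.3, 17.3]
orientation: [180.0, -0.0, 101.7]
contact_force: [-0.4, -0.2, -2.4]
width: 65.8
gripper_force: 35.0
```

```bash
python3 -m jog '0 0 0.03 0 0 0 1;0 0 0.06 0 0 0 1;0 0 0.09 0 0 0 1;0 0 0.09 0 0 0 1'
```

```text
t: 25.58
tool_pos: [589.3, 277.3, 17.3]
orientation: [180.0, -0.0, 101.7]
contact_force: [-3.9, -1.7, 6.0]
width: 66.0
gripper_force: 35.0
```

```bash
python3 -m jog '0 0 -0.05 0 0 0 0;0 0 -0.05 0 0 0 -1;0 0 -0.05 0 0 0 -1;0 0 -0.05 0 0 0 -1;0 0 -0.05 0 0 0 -1'; python3 -m jog '0 0 -5 0 0 0 -1;0 0 -11 0 0 0 -1;0 0 -17 0 0 0 -1;5 -4 -18 0 0 0 -1;10 -8 -18 0 0 0 -1';  python3 -m jog '5 -4 0 0 0 0 -1;10 -8 0 0 0 0 -1;15 -12 0 0 0 0 -1;20 -14 0 0 0 0 -1;20 -14 0 0 0 0 -1'; python3 -m jog '0 0 0 0 0 0 -1;0 0 0 0 0 0 -1;0 0 0 0 0 0 -1'; python3 -c "
from h import *
s=now()
c=cap('top');P=world(c);z=P[...,2]
for k,x,y in (('red',424.5,-239.5),('yellow',544.5,11.3),('blue',588.3,-241.3),('green',589,276.3)):
    m=(abs(P[...,0]-x)<75)&(abs(P[...,1]-y)<95)
    rect(P,m&(abs(z-42)<6),k)
    w=(m&(abs(z-10)<4)).astype(np.uint8); w=cv2.morphologyEx(w,cv2.MORPH_OPEN,np.ones((3,3))); rect(P,w>0,'  board')
cv2.imwrite('pics/t5.png',c['pixels'])"
```

```text
t: 26.2
tool_pos: [589.3, 277.3, 16.8]
orientation: [180.0, 0.0, 101.7]
contact_force: [-1.0, -0.9, -0.2]
width: 93.5
gripper_force: 0.0
t: 26.82
tool_pos: [493.8, 357.5, 198.6]
orientation: [179.8, -0.1, 101.6]
contact_force: [-1.1, 1.2, -0.1]
width: 94.0
gripper_force: 0.0
t: 27.45
tool_pos: [310.5, 528.9, 196.3]
orientation: [-179.9, -0.2, 102.3]
contact_force: [-0.2, -1.0, -0.8]
width: 93.9
gripper_force: 0.0
t: 27.82
tool_pos: [317.3, 522.9, 197.1]
orientation: [180.0, 0.0, 101.5]
contact_force: [-0.2, -0.2, 0.5]
width: 94.1
gripper_force: 0.0
t 27.825 p [317.3 522.9 197.1] o [180.    0.  101.5] w 94.1 g 0.0 q [-76.  35.  24.  94. -17.  54. -35.]
red: n268 c 423.3 -243.2 short 48.4 long 59.1 longdir 80.8 z 41.7
  board: n605 c 425.0 -238.5 short 80.6 long 164.8 longdir 81.8 z 10.2
yellow: n454 c 544.3 10.4 short 52.5 long 86.5 longdir 88.5 z 42.2
  board: n393 c 545.6 11.5 short 79.5 long 163.7 longdir 89.2 z 10.4
blue: n634 c 586.0 -240.4 short 61.3 long 113.9 longdir 86.2 z 41.7
  board: n197 c 587.1 -240.6 short 75.6 long 165.0 longdir 86.4 z 9.9
green: n911 c 589.0 276.0 short 66.9 long 142.4 longdir 101.4 z 41.8
  board: n117 c 586.3 275.6 short 77.8 long 165.6 longdir 103.2 z 10.3
```

View pics/t5.png

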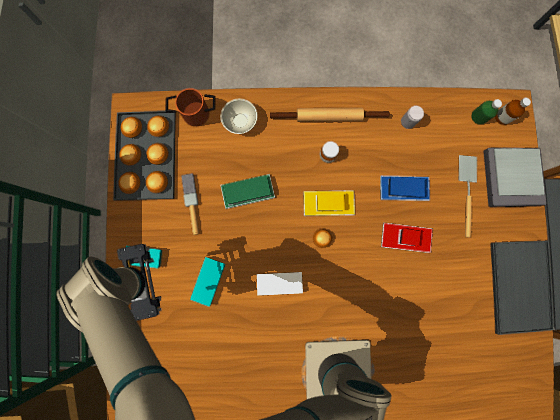

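The top view shows all four tins on boards of their own colour: green (247,190), yellow (329,203), blue (405,187) and red (405,237). All are within about 5 mm and 2° of their boards. The roll (322,238) and jar (331,152) haven't moved, and the arm is clear, so I'm handing in.

```bash
python3 -c "
from cell import r
print(r.close_job())"
```

```text
the job is handed in; nothing more can be done
None
```

All four tins sit lid up on the boards of their own colour, within about 5 mm and 2° by the top camera; the roll and jar are where they stood, and the job was handed in at about 28 s, with no verdict returned.

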